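# Set the iris ring of an upward-looking inspection lens

### The job

Set the working aperture of the inspection lens that stands on the square base: turn its slim black iris ring counter-clockwise (seen from above) until the ring's tab lines up with the black index mark on the fixed rings, then let go. Do not touch the fixed aluminium rings above and below it, and leave the ring of the lens on the round base as it is.

Things in the scene. Friction and masses are not known exactly. Their poses are not given: they have to be found in the camera images.
- lens_barrel: Two fixed aluminium rings of the lens on the SQUARE base (84x84 mm; fixed to the worktop). Origin: on the vertical lens axis at worktop height. Index mark (black ribs on both rings, black line on down the housing and over the base) toward this body's -x. Heights, mm: base to 10, grey housing 50x50 to 46, lower ring dia 48 to 75, black iris ring dia 60 from 75 to 89, upper ring dia 47 to 101, glass to 105.
- iris_ring (a joint): Turn of that black iris ring about the lens axis, rad: 0 = tab at the index mark, grows counter-clockwise from above; stops at +-1.4, starts at -1.25 to -0.5. Its steel tab, 6 mm wide, 8 mm high, white line on top, reaches 40 mm from the axis; at value q it points along the barrel's -x turned by q about z. Friction 0.12 N m, no spring: stays where left.
- spare_barrel: Fixed aluminium rings of the other, equal lens, on a ROUND base plate of 96 mm diameter with a round housing; same heights, origin and axes as lens_barrel. To be left alone.
- spare_tab (a point): Outer end of the steel tab on the iris ring of the lens on the round base, 40 mm from its axis and 82 mm above the worktop. That ring can turn too and must not be turned.
Not all that is in view belongs to the job. What is shaped like the part that bears lens_barrel but orange is not meant.

How it is judged:
At the end, for the whole second after the job is handed in: The tab of the iris ring on the square-based lens stands within 10 degrees of the index mark and the ring is at rest (value of joint iris_ring between -0.175 and 0.175 rad and velocity of joint iris_ring between -0.05 and 0.05 rad/s); the robot touches nothing.
It fails at once if the robot touches the fixed rings of the square-based lens (more than 1 N) (contact force between any of the fingers, the arm and lens_barrel above 1 N).
It fails at once if the ring of the round-based lens is turned (its tab moves more than 7 mm, about 10 degrees) (distance of spare_tab from where it was at the start of the episode above 0.007 m).
It also fails if it takes over 29 s, if anything falls off the work surface, if the arm or the gripper's body presses on something with over 40 N, if the wrist force passes 120 N, or if a joint passes its speed limit or range.

### The arm

A 6-joint arm with a two-finger parallel gripper is mounted at the origin on a cart in front of the work surface, level with it; the furniture and walls round the work are solid. World frame = base frame: x ahead of the robot, y to its left, z up, the work surface at z = 0. Lengths are in m, angles in rad, forces in N, time in s.
With the tool pointing down it reaches from about 0.275 to 0.825 m from the base axis. Payload 4.9 kg.
Tool frame: the origin (TCP) lies on the front face of the gripper's body, between the roots of the fingers; the fingertips stand 73 mm ahead of it and the grasp point (between the pads) lies 54 mm ahead of it (grip_depth is the distance from the TCP to the grasp point, in m); y points along the fingers, x is the direction in which the jaws open and shut, and the axes are right-handed (so a half turn about y gives the same grasp; the last joint's range is limited). The gripper opens to 85 mm and grips with 20 to 120 N. Pads are 22 mm wide; open, the fingers measure 114 mm over their backs; the gripper's body (76 mm by 85 mm) begins 54 mm behind the grasp point. The pads swing forward as they close: fully open they stand 13 mm farther back than shut.
Start: joints at [1.071, 0.326, -0.193, 1.052, 0, 1.437], TCP at [0.197, 0.514, 0.304] pointing down, gripper open.
Joint ranges: [-2.65, 2.65], [-0.97, 1.79], [-1.3, 1.35], [-1.93, 2.1], [-1.47, 1.37], [-3.14, 3.14]. Speed limits (rad/s): [2.57, 2.57, 3.14, 3.14, 3.14, 3.14].

### API

Orientations are given as a rotation vector (axis times angle).
In Python, from rig import read_state, camera, hand_in, grip_depth gives the robot as it stands.
- The arm moves only by the tool carry_out, never from a script. Its argument "series" is one flat list of numbers, 4 for each row, row after row: the shift along the world's x, y, z in m, then the turn about the world's z in rad. In form: [dx, dy, dz, turn, dx, dy, dz, turn, ...]. A call has 1 to 12 rows; each row shifts and turns the pose as measured when the row begins; what a row does not reach is not made up. A row lasts 1/10 s, in which the tool goes at most 50 mm and 8.59 degrees, less where a joint would pass 70% of its speed; a pose out of reach is approached as far as the arm can. A call with a gripper value outside its range is refused whole. "grip" is the closure in counts, from 0 (fully open) to 255 (shut), set as the call begins (left out, the last holds). The fingers move at their own pace and stop on an object; "force" is the grip in N (left out, the last holds). Time passes only in rows, so rows that do not move let the fingers close. It gives the time, the measured TCP pose, the force and the opening at its end, in the units of the state.
- read_state(): the state, without advancing time (a new reading comes with each control period).
- camera(name): name is "side" or "top" or "wrist"; returns a dict with "frame" (420x560x3 uint8, red, green, blue), "range_z" (420x560 float32, m along the optical axis (not along the pixel's ray), 0 where there is no reading), "intrinsics" (3x3 intrinsics, pixels), "k1" (the pictures are not rectified: a ray, as slopes to the right and down, at radius r is drawn at 1 + k1 r^2 times it, then the intrinsics apply), "rvec" (rotation vector, rad) and "tvec" (3), from world to camera coordinates, as OpenCV has them; the wrist camera has in their place "T_tool_cam" (4x4, takes a point from camera to tool coordinates, whose origin is the TCP and whose axes are the tool frame's). Camera axes: x right, y down, z forward; pixel columns grow to the right and rows downward; lengths in m; the calibration is good to about 2 mm. A picture is of the moment at which its call begins: read the wrist's pose just before it.
- hand_in(): hands the job in, once; it reports no verdict.
The state is a dict: "clock": time; "joint_positions": joint angles; "dq": joint speeds; "tau": joint torques, N m; "eef_pos": TCP position; "orientation": TCP orientation; "force": force on the tool from outside, world axes, zero at the start; "wrist_torque": the same for the moment, N m; "opening": finger opening in m.
Only numpy, scipy, OpenCV 4.12 (cv2) and the standard library are available. Lean on these libraries where they do the work, as an engineer would, in place of code of your own. Each camera call takes 0.05 s, during which the arm holds its last target.

## Working session

There is one attempt and no reset: what is moved stays moved. The work goes in short steps, Python scripts to look and compute and a tool call to move; the robot and the scene stay as the last step left them, time stands still between calls to the robot, and variables do not carry over. Pictures are saved under pics/ and viewed, and the job is handed in when it is done.

Besides the shell and the picture viewer there is one more tool, called after "Call:" as name(argument=value, ...), one argument or row to a line, values as JSON. carry_out: Moves the arm, as the interface text tells. Its arguments: {"type":"object","properties":{"series":{"type":"array","items":{"type":"number"}},"grip":{"type":"number"},"force":{"type":"number"}},"required":["series"]}

```bash
mkdir -p pics; ls; python3 - <<'E'
from rig import *
import cv2,numpy as np,pickle
s=read_state();print(s, grip_depth)
for n in("top","side"):
    c=camera(n);pickle.dump(c,open(n+"0.pkl","wb"));cv2.imwrite(f"pics/{n}0.png",c["frame"][:,:,::-1])
    print(n,c["intrinsics"].tolist(),c["k1"],c["rvec"],c["tvec"])
E
```

```text
pics
{'clock': 0.0, 'joint_positions': array([ 1.07077486e+00,  3.26937919e-01, -1.93594571e-01,  1.05201061e+00,
       -2.92907056e-05,  1.43657290e+00]), 'dq': array([-0.00189246, -0.00058234, -0.00044512,  0.00043781,  0.00193139,
       -0.00064495]), 'tau': array([-2.73856596e-03, -4.43398297e+01,  2.62441492e+01,  1.56024745e-02,
       -3.52060479e-04,  1.72782433e-05]), 'eef_pos': array([0.19651394, 0.51319493, 0.30310093]), 'orientation': array([-1.36117276, -0.93449236,  0.93704437]), 'force': array([ 0.82646254, -0.19611148,  0.26621524]), 'wrist_torque': array([-0.02085989, -0.02375544,  0.06160277]), 'opening': 0.08518628770757705} 0.0539
top [[535.4574608012225, 0.0, 276.3303565958265], [0.0, 535.4574608012225, 201.4535611378517], [0.0, 0.0, 1.0]] -0.2138393589050445 [ 2.15087641 -2.21195083  0.10156542] [0.22482635 0.62267242 1.24033674]
side [[411.5232478047329, 0.0, 278.5823855431618], [0.0, 411.5232478047329, 216.38618488616692], [0.0, 0.0, 1.0]] -0.004981290322777166 [ 0.02350419 -2.58968522  1.74263556] [0.65678674 0.00622423 1.16964078]
```

View pics/top0.png

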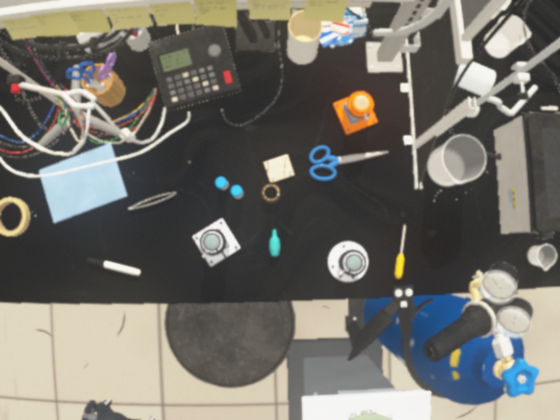

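View pics/side0.png

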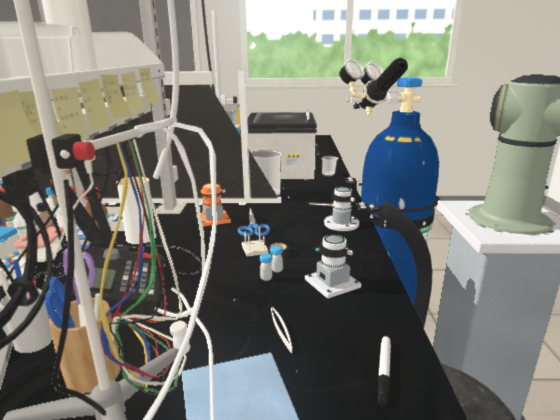

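Candidates: square-based lens at top (214,241), round-based lens at top (349,261), and the orange decoy at (357,110). The white square base at (214,241) fits the description, so I'll check it in close crops.

```bash
cat > h.py <<'E'
import numpy as np,cv2,pickle
from scipy.spatial.transform import Rotation as R
def cam(c,st=None):
    """returns K,k1,Rwc (cam->world), origin"""
    if "rvec" in c:
        Rm=cv2.Rodrigues(np.array(c["rvec"],float))[0];t=np.array(c["tvec"],float).ravel()
        return c["intrinsics"],c["k1"],Rm.T,-Rm.T@t
    T=np.eye(4);T[:3,:3]=R.from_rotvec(st["orientation"]).as_matrix();T[:3,3]=st["eef_pos"]
    M=T@c["T_tool_cam"];return c["intrinsics"],c["k1"],M[:3,:3],M[:3,3]
def rays(C,uv):
    K,k1,Rw,o=C
    p=cv2.undistortPoints(np.array(uv,float).reshape(-1,1,2),K,np.array([k1,0,0,0.])).reshape(-1,2)
    d=np.c_[p,np.ones(len(p))]@Rw.T
    return o,d
def onz(C,uv,z):
    o,d=rays(C,uv);return o+d*((z-o[2])/d[:,2])[:,None]
def proj(C,P):
    K,k1,Rw,o=C
    Rm=Rw.T
    return cv2.projectPoints(np.array(P,float).reshape(-1,1,3),cv2.Rodrigues(Rm)[0],-Rm@o,K,np.array([k1,0,0,0.]))[0].reshape(-1,2)
E
python3 - <<'E'
from h import *
t=pickle.load(open("top0.pkl","rb"));s=pickle.load(open("side0.pkl","rb"))
a=t["frame"][210:272,183:245];b=t["frame"][230:292,318:380];
c=s["frame"][225:300,295:370]; d=s["frame"][175:250,305:380]
r=lambda x:cv2.resize(x,(390,290) if 0 else (295,295),interpolation=cv2.INTER_CUBIC)
im=np.vstack([np.hstack([r(a),r(b)]),np.hstack([r(c),r(d)])])
cv2.imwrite("pics/crop0.png",im[:,:,::-1])
C=cam(t)
print(onz(C,[[213,241],[349,261],[357,110]],0.1), proj(C,[[.197,.514,.304],[0,0,0],[.5,0,0]]),C[3],cam(s)[3])
E
```

```text
[[0.53824901 0.35095837 0.1       ]
 [0.48522616 0.05037647 0.1       ]
 [0.82713627 0.01760594 0.1       ]] [[121.46275245 421.0587487 ]
 [367.47600397 453.88785652]
 [363.58878276 253.0910319 ]] [0.52117094 0.21878904 1.28732873] [0.62726535 1.09638598 0.45160055]
```

View pics/crop0.png

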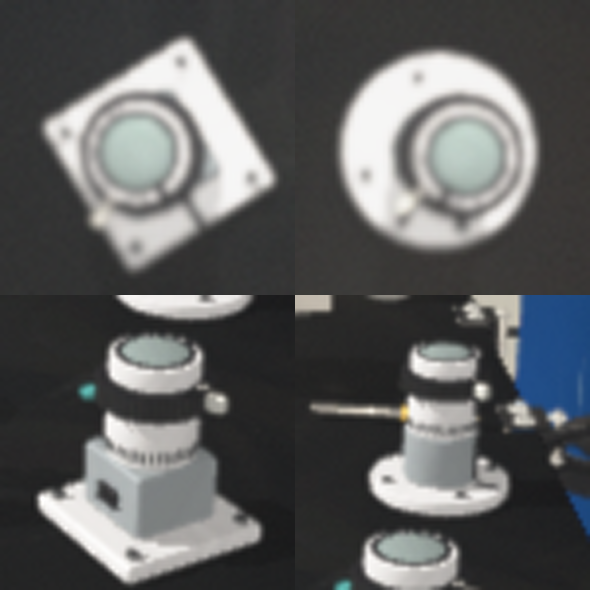

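The crop confirms it: square white base with the black index line toward its lower edge (about px 225,255), and the tab at about px (204,255). Next I'll measure the base, glass, tab and line.

```bash
python3 - <<'E'
from h import *
t=pickle.load(open("top0.pkl","rb"));C=cam(t);f=t["frame"].astype(int)
s=pickle.load(open("side0.pkl","rb"));S=cam(s)
def blob(m,near):
    n,l,st,ce=cv2.connectedComponentsWithStats(m.astype(np.uint8));
    best=min((np.hypot(*(ce[i]-near)),i) for i in range(1,n) if st[i,4]>15)[1];return l==best,ce[best],st[best,4]
# base: bright
for nm,near in(("sq",(213,241)),("rd",(349,261))):
    m=np.zeros(f.shape[:2],bool);x,y=near
    w=f.min(2)>95
    w[:y-32]=0;w[y+32:]=0;w[:,:x-32]=0;w[:,x+32:]=0
    cs=np.argwhere(w)[:,::-1].astype(np.float32)
    hull=cv2.convexHull(cs.astype(np.int32)).reshape(-1,2)
    P=onz(C,hull,0.010)[:,:2].astype(np.float32)
    print(nm,"minAreaRect",cv2.minAreaRect(P*1000),"circ",cv2.minEnclosingCircle(P*1000))
    g=(f[:,:,1]-f[:,:,0]>12)&(f[:,:,1]>100)
    b,ce,a=blob(g,np.array(near));print(" glass",ce,a,onz(C,[ce],.105))
gs=s["frame"].astype(int);g=(gs[:,:,1]-gs[:,:,0]>12)&(gs[:,:,1]>80)
for near in((334,240),(343,190)):
    b,ce,a=blob(g,np.array(near));print("side glass",ce,a,onz(S,[ce],.105))
T=lambda x,y:(183+(x+.5)*62/295-.5,210+(y+.5)*62/295-.5)
print("tab tip",onz(C,[T(96,220)],.086),"line inner/outer on base",onz(C,[T(190,208),T(200,223)],.010),"rib upper",onz(C,[T(158,190)],.101))
E
```

```text
sq minAreaRect ((537.159912109375, 354.91455078125), (89.85755920410156, 92.69331359863281), 29.600234985351562) circ ((537.7732543945312, 354.1416015625), 59.66852951049805)
 glass [211.44366197 241.05633803] 142 [[0.53813693 0.35386154 0.105     ]]
rd minAreaRect ((482.62835693359375, 41.03194046020508), (98.87602233886719, 100.37147521972656), 88.14694213867188) circ ((482.0336608886719, 40.812408447265625), 51.24397659301758)
 glass [353.52631579 262.0075188 ] 133 [[0.48279364 0.04105585 0.105     ]]
side glass [329.47368421 239.10526316] 19 [[0.54751714 0.36211978 0.105     ]]
side glass [361.44444444 190.61111111] 18 [[0.43653174 0.0631471  0.105     ]]
tab tip [[0.50569662 0.37633552 0.086     ]] line inner/outer on base [[0.50962608 0.33881002 0.01      ]
 [0.50200034 0.33396772 0.01      ]] rib upper [[0.51917681 0.34501211 0.101     ]]
```

```bash
python3 - <<'E'
from rig import *
from h import *
s=read_state();M=R.from_rotvec(s["orientation"]).as_matrix();print(M.round(3),s["clock"])
yaw=np.degrees(np.arctan2(M[1,0],M[0,0]));print("jaw yaw",yaw)
c=camera("wrist");pickle.dump(c,open("w0.pkl","wb"));print(c["T_tool_cam"].round(3),c["intrinsics"],c["k1"])
cv2.imwrite("pics/w0.png",c["frame"][:,:,::-1])
ce=np.array([.538,.354])
for a in(145.4,209.6):
  for r in (.045,.060):
    print(a,r,ce+r*np.array([np.cos(np.radians(a)),np.sin(np.radians(a))]),"from now",ce+r*np.array([np.cos(np.radians(a)),np.sin(np.radians(a))])-s["eef_pos"][:2])
E
```

```text
[[ 0.358 -0.001 -0.934]
 [ 0.934 -0.001  0.358]
 [-0.001 -1.     0.   ]] 0.1
jaw yaw 69.04021660018059
[[ 1.     0.     0.    -0.001]
 [-0.    -0.276  0.961 -0.07 ]
 [ 0.001 -0.961 -0.276  0.07 ]
 [ 0.     0.     0.     1.   ]] [[309.23782994   0.         278.74865564]
 [  0.         309.23782994 208.28041957]
 [  0.           0.           1.        ]] -0.02418455831868291
145.4 0.045 [0.50095886 0.37955297] from now [ 0.30440224 -0.13370322]
145.4 0.06 [0.48861182 0.38807062] from now [ 0.29205519 -0.12518557]
209.6 0.045 [0.49887273 0.33177262] from now [ 0.3023161  -0.18148358]
209.6 0.06 [0.4858303  0.32436349] from now [ 0.28927368 -0.1888927 ]
```

View pics/w0.png

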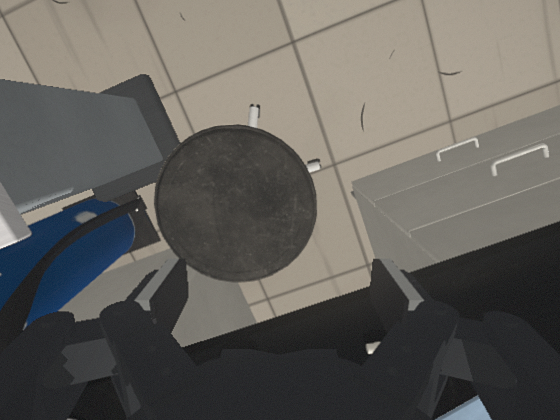

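Call:
carry_out(
  series=[0.038, -0.0167, 0, -0.03, 0.038, -0.0167, 0, -0.03, 0.038, -0.0167, 0, -0.03, 0.038, -0.0167, 0, -0.03, 0.038, -0.0167, -0.01, -0.03, 0.038, -0.0167, -0.01, -0.03, 0.038, -0.0167, -0.01, -0.03, 0.02, -0.01, -0.01, -0.03, 0, 0, 0, 0],
  grip=130,
  force=20,
)

```text
clock: 1.05
eef_pos: [0.4909, 0.3799, 0.2593]
orientation: [-1.438, -0.746, 0.752]
force: [-0.8, -0.5, -0.1]
opening: 0.0418
```

```bash
python3 - <<'E'
from rig import *
from h import *
s=read_state();c=camera("wrist");pickle.dump((s,c),open("w1.pkl","wb"))
M=R.from_rotvec(s["orientation"]).as_matrix();print(s["eef_pos"],np.degrees(np.arctan2(M[1,0],M[0,0])))
C=cam(c,s);ce=np.array([.538,.354])
u=lambda a,r,z:[*(ce+r*np.array([np.cos(np.radians(a)),np.sin(np.radians(a))])),z]
pts=proj(C,[u(145.4,.04,.086),u(209.6,.0235,.101),u(0,0,.105),u(209.6,.042,.01)]);print(pts)
im=c["frame"][:,:,::-1].copy();
cv2.imwrite("pics/w1.png",im)
E
```

```text
[0.49092956 0.37987754 0.25931864] 55.02945789774802
[[286.93522657 224.5322089 ]
 [261.20187931 265.4319149 ]
 [287.39359649 279.0806931 ]
 [250.51468597 220.93230073]]
```

View pics/w1.png

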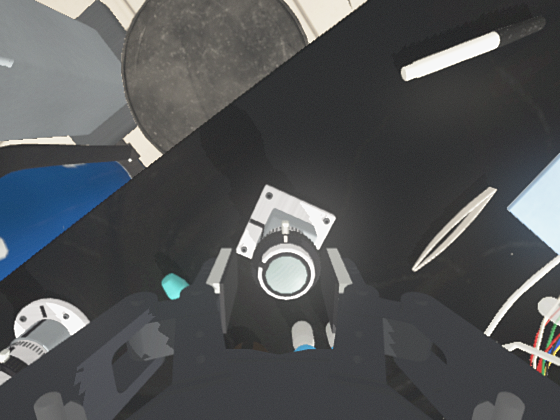

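Wrist view: tab at (285,228) and glass at (288,276), within 4 px of my predictions. The line on the base is at about (255,220), 5 px from its prediction. I'll descend straddling the tab at 46 mm radius.

Call:
carry_out(
  series=[0.009, 0, -0.02, 0.006, 0.001, 0, -0.03, 0, 0, 0, -0.03, 0, 0, 0, -0.03, 0, 0, 0, -0.012, 0, 0, 0, 0, 0],
)

```text
clock: 1.7
eef_pos: [0.4948, 0.3855, 0.1386]
orientation: [-1.429, -0.762, 0.762]
force: [-0.6, -0.4, -0.0]
opening: 0.0426
```

Call:
carry_out(
  series=[0.005, -0.005, -0.003, 0, 0, 0, 0, 0],
)

```text
clock: 1.9
eef_pos: [0.5001, 0.3816, 0.1378]
orientation: [-1.428, -0.766, 0.762]
force: [0.7, 0.0, 0.9]
opening: 0.0418
```

```bash
cat > st.py <<'E'
from rig import *
from h import *
def st():
    s=read_state();M=R.from_rotvec(s["orientation"]).as_matrix();d=s["eef_pos"][:2]-[.538,.354]
    a=np.degrees(np.arctan2(d[1],d[0]))%360
    print(s["clock"],s["eef_pos"].round(4),"yaw",np.degrees(np.arctan2(M[1,0],M[0,0])).round(2),"r",np.hypot(*d).round(4),"ang",a.round(1),"tilt",M[:,1].round(3),"F",s["force"].round(1),"op",s["opening"]);return s
E
python3 - <<'E'
from st import *
s=st();c=camera("wrist");cv2.imwrite("pics/w2.png",c["frame"][:,:,::-1])
E
```

```text
1.9 [0.5001 0.3816 0.1378] yaw 56.17 r 0.0469 ang 143.9 tilt [ 0.     0.004 -1.   ] F [0.7 0.  0.9] op 0.04180789503359258
```

View pics/w2.png

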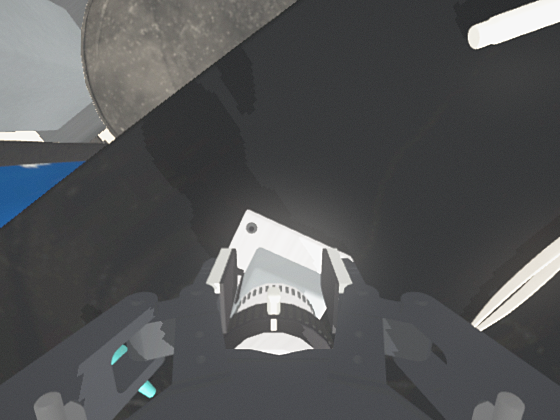

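Tab is centred between the pads (275,325). I'll narrow the straddle, then sweep the arc.

Call:
carry_out(
  series=[0, 0, 0, 0, 0, 0, 0, 0, 0, 0, 0, 0, -0.0026, -0.004, 0, 0.105, -0.0022, -0.0043, 0, 0.105, -0.0017, -0.0045, 0, 0.105, -0.0012, -0.0046, 0, 0.105, -0.0008, -0.0048, 0, 0.105, 0, 0, 0, 0],
  grip=210,
)

```text
clock: 2.85
eef_pos: [0.4943, 0.3633, 0.1431]
orientation: [-1.216, -1.187, 1.163]
force: [-0.2, 0.2, 0.5]
opening: 0.015
```

```bash
python3 - <<'E'
from st import *
s=st();c=camera("wrist");cv2.imwrite("pics/w3.png",c["frame"][:,:,::-1])
E
```

```text
2.85 [0.4943 0.3633 0.1431] yaw 87.52 r 0.0447 ang 167.9 tilt [ 0.002  0.019 -1.   ] F [-0.2  0.2  0.5] op 0.014969633851680451
```

View pics/w3.png

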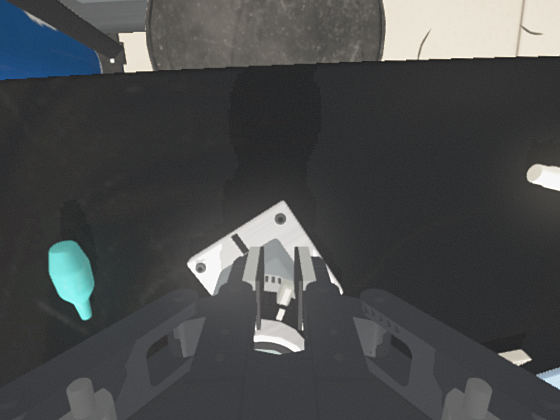

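Tab at (287,290) lies between the pads and is moving with the right-hand pad. I'll correct the drift and continue.

Call:
carry_out(
  series=[-0.001, -0.007, -0.006, 0, 0, 0, 0, 0, 0, -0.0055, -0.001, 0.105, 0.0005, -0.0055, -0.001, 0.105, 0.001, -0.0055, -0.001, 0.105, 0.0015, -0.005, -0.001, 0.105, 0, 0, 0, 0],
)

```text
clock: 3.6
eef_pos: [0.4975, 0.3379, 0.1356]
orientation: [-0.98, -1.501, 1.463]
force: [0.1, 0.7, 0.6]
opening: 0.0151
```

```bash
python3 - <<'E'
from st import *
s=st()
E
```

```text
3.6 [0.4975 0.3379 0.1356] yaw 112.08 r 0.0436 ang 201.6 tilt [-0.005  0.029 -1.   ] F [0.1 0.7 0.6] op 0.015081520495535251
```

Call:
carry_out(
  series=[0.0014, -0.006, 0, 0.13, 0, 0, 0, 0, 0, 0, 0, 0],
)

```text
clock: 3.9
eef_pos: [0.4988, 0.3319, 0.1353]
orientation: [-0.901, -1.585, 1.55]
force: [0.1, 0.8, 0.6]
opening: 0.0151
```

```bash
python3 - <<'E'
from st import *
s=st();c=camera("wrist");cv2.imwrite("pics/w4.png",c["frame"][:,:,::-1])
E
```

```text
3.9 [0.4988 0.3319 0.1353] yaw 119.14 r 0.045 ang 209.4 tilt [-0.009  0.027 -1.   ] F [0.1 0.8 0.6] op 0.015121127247276383
```

View pics/w4.png

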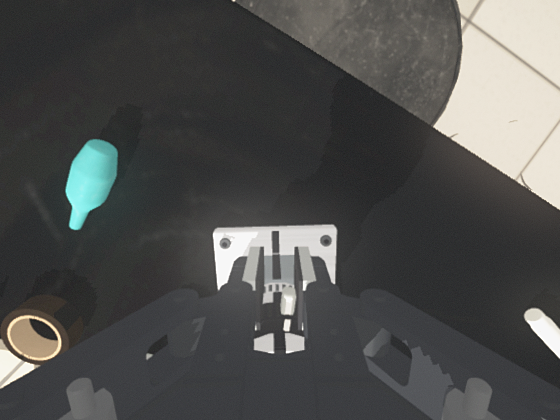

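The tab (288,300) is against the right pad and the index line is at (275,240). Closing gently will centre the tab.

Call:
carry_out(
  series=[0, 0, 0, 0, 0, 0, 0, 0, 0, 0, 0, 0, 0, 0, 0, 0],
  grip=240,
  force=20,
)

```text
clock: 4.35
eef_pos: [0.4981, 0.3326, 0.1353]
orientation: [-0.903, -1.582, 1.548]
force: [-0.6, -0.1, 0.8]
opening: 0.0051
```

```bash
python3 - <<'E'
from st import *
s=st();c=camera("wrist");pickle.dump((s,c),open("w5.pkl","wb"));im=c["frame"][210:370,190:370,::-1];cv2.imwrite("pics/w5.png",cv2.resize(im,None,fx=3.5,fy=3.5,interpolation=cv2.INTER_CUBIC))
E
```

```text
4.35 [0.4981 0.3326 0.1353] yaw 118.95 r 0.0453 ang 208.2 tilt [-0.009  0.027 -1.   ] F [-0.6 -0.1  0.8] op 0.0050802317069263
```

View pics/w5.png

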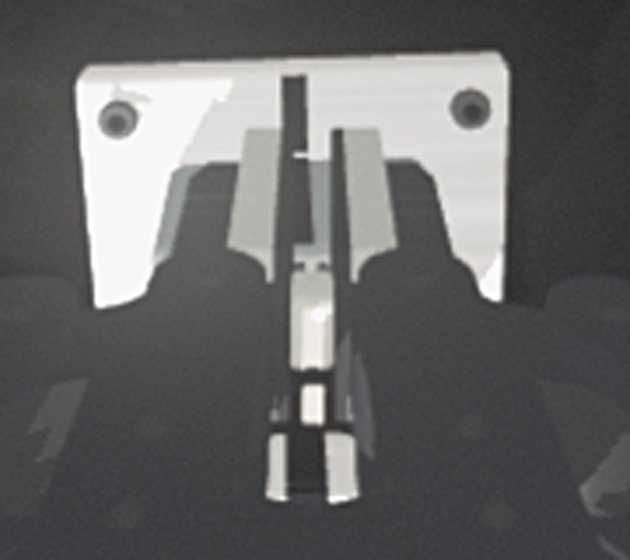

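The tab (white line, x≈313) lines up with the black rib on the upper ring (x≈308). Now I'll open and withdraw.

Call:
carry_out(
  series=[0, 0, 0, 0, 0, 0, 0, 0, 0, 0, 0, 0, 0, 0, 0, 0],
  grip=140,
)

```text
clock: 4.8
eef_pos: [0.4981, 0.3315, 0.1347]
orientation: [-0.905, -1.579, 1.549]
force: [-0.6, 0.2, 0.1]
opening: 0.0384
```

Call:
carry_out(
  series=[-0.003, -0.002, 0.02, 0, -0.003, -0.002, 0.03, 0, -0.005, -0.003, 0.04, 0, -0.02, 0, 0.04, 0, -0.03, 0, 0.03, 0, -0.04, 0, 0, 0, -0.04, 0, 0, 0, 0, 0, 0, 0, 0, 0, 0, 0],
)

```text
clock: 5.7
eef_pos: [0.3521, 0.322, 0.2998]
orientation: [-0.908, -1.577, 1.547]
force: [-0.4, 0.0, 0.3]
opening: 0.0386
```

```bash
python3 - <<'E'
from st import *
s=st();c=camera("wrist");C=cam(c,s)
t=camera("top");ct=cam(t)
a=cv2.resize(t["frame"][210:272,183:245],(380,380),interpolation=cv2.INTER_CUBIC)
b=cv2.resize(t["frame"][230:292,318:380],(380,380),interpolation=cv2.INTER_CUBIC)
cv2.imwrite("pics/t6.png",np.hstack([a,b])[:,:,::-1]);cv2.imwrite("pics/w6.png",c["frame"][:,:,::-1])
pickle.dump((s,c,t),open("f.pkl","wb"))
E
```

```text
5.7 [0.3521 0.322  0.2998] yaw 118.7 r 0.1886 ang 189.8 tilt [-0.009  0.025 -1.   ] F [-0.4  0.   0.3] op 0.038605611796639676
```

View pics/t6.png

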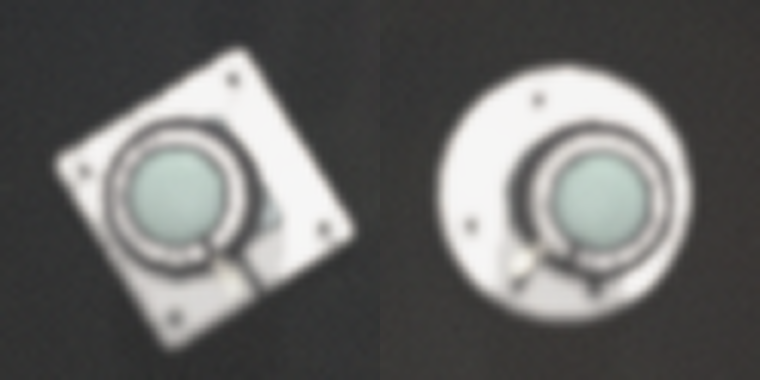

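View pics/w6.png

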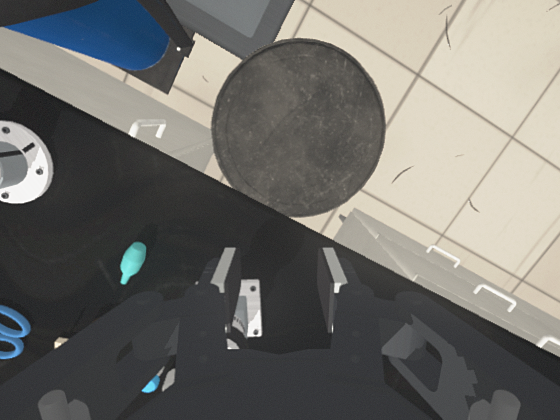

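```bash
python3 - <<'E'
from h import *
s,c,t=pickle.load(open("f.pkl","rb"));C=cam(t)
T=lambda x,y:(183+(x+.5)*62/380-.5,210+(y+.5)*62/380-.5)
def ang(p):
    d=p[0,:2]-[.538,.354];return np.hypot(*d),np.degrees(np.arctan2(d[1],d[0]))%360
for n,x,y,z in(("tab",234,282,.086),("tab mid",229,272,.086),("line base",258,287,.01),("rib",205,248,.101)):print(n,ang(onz(C,[T(x,y)],z)))
t0=pickle.load(open("top0.pkl","rb"))
print("spare crop diff",np.abs(t["frame"][230:292,318:380].astype(int)-t0["frame"][230:292,318:380]).max())
E
```

```text
tab (np.float64(0.03741088829583238), np.float64(209.13300641865808))
tab mid (np.float64(0.033331272753516626), np.float64(209.602769763756))
line base (np.float64(0.04111013215199545), np.float64(209.3106622710597))
rib (np.float64(0.022079869407258736), np.float64(205.3256276567934))
spare crop diff 5
```

Tab is at 209.1–209.6° and the index line at 209.3–209.6°. The other lens hasn't changed, so I'm handing in.

```bash
python3 -c "
from rig import *
print(hand_in())"
```

```text
the job is handed in; nothing more can be done
None
```

I turned the iris ring of the square-based lens about 64° counter-clockwise by its tab. I then centred the tab on the index mark with a light grip, let go and withdrew clear. The job was handed in at about 6 s on the robot's clock; the hand-in gives no verdict.

**Alignment:** In the last top view the tab points to 209.1–209.6°. The index line on the base is at 209.3° and the edges of the base give 209.6°. The small rib on the upper ring read 205.3°, which disagrees by about 4°. It is only 22 mm from the axis in a blurred image, and even by that reading the tab is within the 10° limit.

**Other checks:** The round-based lens looks the same before and after (largest pixel difference 5). Every wrist force reading was below about 1.5 N. The arm's position drifted by up to about 7 mm from the commanded steps along the way, and I corrected it before gripping.

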